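# Gauge the channel depth of a bar-forming block

## Task

Check how deep the channel is in the bar-forming block that has one wide channel (not the block with two narrow ones): lift the depth gauge off its stand, set it upright near the middle of that channel with its foot bridging it squarely from side to side and its probe pointing into the channel, and push it down until the foot sits flat on the block, so that the sprung probe is pushed in by the channel's floor. Leave the gauge standing there with its reading, let go, and do not shift either block.

Things in the scene. Friction and masses are not known exactly. Their poses are not given: they have to be found in the camera images.
- gauge_grip (a point): Centre of the metal depth gauge's stem (grasp here), 48 mm above its foot's underside. Loose, 0.24 kg. Foot 30 (x) x 100 (y) x 10 mm; stem 24 (x) x 40 (y) mm, top with cap 76 mm above the underside. z up, y along the foot; a half turn makes no difference. Starts upright on a fixed grey stand (70 x 110 x 40 mm high), probe hanging in its 25 mm square pocket: lift 30 mm or more to clear.
- gauge_probe (a joint): Push-in of the 8 mm round probe under the foot, on the stem's axis (m): 0 = out, 28 mm below the foot; 0.012 = foot flat over the 16 mm channel; 0.028 = flush with the foot. Spring 100 N/m plus 3.5 N friction brake: pushing in takes 3.5 to 5 N, more than the gauge's weight; it then stays where it was pushed and does not come out again, so press it nowhere else.
- single_block_top (a point): Middle of the block with ONE wide channel, on the channel's centre line at the height of the top face (30 mm above the counter). Loose bare aluminium block 120 x 120 x 30 mm, 1.3 kg; the straight channel, 36 mm wide and 16 mm deep, open at both ends, runs along this point's x axis; the flat lands beside it are 42 mm wide. z up.
- twin_block_top (a point): Middle of the other block, at the height of its top face (30 mm above the counter). Same outer size, metal and mass, but with TWO channels 14 mm wide and 16 mm deep along its x axis and a 40 mm land between them. A bystander: leave it where it is.

How it is judged:
At the end, for the whole second after the job is handed in: Gauge released, at rest on the one-channel block: foot flat (3 mm, 4 degrees), axis within 15 mm of the channel centre line and 35 mm of its middle, foot square across it within 15 degrees, probe pushed in 9.5 to 14.5 mm; both blocks within 25 mm of where they stood (x of gauge_grip in the frame of single_block_top between -0.035 and 0.035 m and y of gauge_grip in the frame of single_block_top between -0.015 and 0.015 m and z of gauge_grip in the frame of single_block_top between 0.045 and 0.051 m and angle between gauge_grip's own z axis and vertical below 0.07 rad and angle between the y axis of gauge_grip and the y axis of single_block_top, either way round below 0.26 rad and value of joint gauge_probe between 0.0095 and 0.0145 m and distance of each of single_block_top, twin_block_top from where it was at the start of the episode below 0.025 m and linear speed of gauge below 0.02 m/s); the robot touches nothing.
It fails at once if the block with two narrow channels is shifted by more than 25 mm (distance of twin_block_top from where it was at the start of the episode above 0.025 m).
It fails at once if the block with the one wide channel is shifted by more than 25 mm (distance of single_block_top from where it was at the start of the episode above 0.025 m).
It also fails if it takes over 35 s, if anything falls off the work surface, if the arm or the gripper's body presses on something with over 40 N, if the wrist force passes 120 N, or if a joint passes its speed limit or range.

## Robot

A 7-joint arm with a two-finger parallel gripper is mounted at the origin on a cart in front of the work surface, level with it; the furniture and walls round the work are solid. World frame = base frame: x ahead of the robot, y to its left, z up, the work surface at z = 0. Lengths are in m, angles in rad, forces in N, time in s.
With the tool pointing down it reaches from about 0.425 to 1.025 m from the base axis. Payload 9.4 kg.
Tool frame: the origin (TCP) lies midway between the tips of the shut fingers; the grasp point (between the pads) lies 19 mm behind it; y points along the fingers, z is the direction in which the jaws open and shut, and the axes are right-handed (so a half turn about y gives the same grasp; the last joint's range is limited). The gripper opens to 85 mm and grips with 20 to 120 N. Pads are 22 mm wide; open, the fingers measure 114 mm over their backs; the gripper's body (76 mm by 85 mm) begins 54 mm behind the grasp point. The pads swing forward as they close: fully open they stand 13 mm farther back than shut.
Start: joints at [1.245, 0.599, -0.003, 1.599, 0.002, 0.943, -0.08], TCP at [0.179, -0.703, 0.231] pointing down, gripper open.
Joint ranges: [-2.57, 2.57], [-0.35, 1.97], [-1.29, 1.29], [0.11, 2.56], [-1.05, 4.19], [0.11, 1.86], [-2.63, 2.63]. Speed limits (rad/s): [2.22, 2.22, 3.01, 3.01, 3.14, 3.14, 3.14].

## Interface

Orientations are given as a rotation vector (axis times angle).
In Python, from plant import telemetry, read_camera, r gives the robot as it stands.
- The arm moves only by the tool step_arm, never from a script. Its argument "plan" is a list of rows, each a list of 7 numbers: the shift along the tool's x, y, z in cm, then the turn, a rotation vector about the tool's x, y, z in rad, then the opening, from 0 (shut) to 1 (fully open). In form: [[x, y, z, wx, wy, wz, gripper], ...]. A call has 1 to 12 rows; each row is the pose to reach, as a shift and turn from the pose commanded when the call began, along the tool's axes at that moment; what a row does not reach only later rows make up. A row lasts 1/12 s, in which the tool goes at most 41.7 mm and 7.16 degrees, less where a joint would pass 70% of its speed; a pose out of reach is approached as far as the arm can. A call with a gripper value outside its range is refused whole. The fingers move at their own pace and stop on an object; "force" is the grip in N (left out, the last holds). Time passes only in rows, so rows that repeat a pose let the fingers close. It gives the time, the measured TCP pose, the force and the opening at its end, in the units of the state.
- telemetry.get_obs(): the state, without advancing time (a new reading comes with each control period).
- read_camera(name): name is "scene" or "top" or "wrist"; returns a dict with "image" (480x640x3 uint8, red, green, blue), "fov_y" (degrees; the focal length in pixels is half the picture's height over the tangent of half this angle, whatever the lens; pixels are square), "cx", "cy" (the principal point, pixels), "k1" (the pictures are not rectified: a ray, as slopes to the right and down, at radius r is drawn at 1 + k1 r^2 times it, then the intrinsics apply), "rvec" (rotation vector, rad) and "tvec" (3), from world to camera coordinates, as OpenCV has them; the wrist camera has in their place "hand_eye" (4x4, takes a point from camera to tool coordinates, whose origin is the TCP and whose axes are the tool frame's). Camera axes: x right, y down, z forward; pixel columns grow to the right and rows downward; lengths in m; the calibration is good to about 2 mm. A picture is of the moment at which its call begins: read the wrist's pose just before it. There is no depth.
- r.close_job(): hands the job in, once; it reports no verdict.
The state is a dict: "clock": time; "joint_pos": joint angles; "dq": joint speeds; "joint_efforts": joint torques, N m; "eef_pos": TCP position; "tcp_rot": TCP orientation; "ft_force": force on the tool from outside, world axes, zero at the start; "torque": the same for the moment, N m; "width": finger opening in m.
Only numpy, scipy, OpenCV 4.12 (cv2) and the standard library are available. Lean on these libraries where they do the work, as an engineer would, in place of code of your own. Each camera call takes 0.05 s, during which the arm holds its last target.

## Working session

There is one attempt and no reset: what is moved stays moved. The work goes in short steps, Python scripts to look and compute and a tool call to move; the robot and the scene stay as the last step left them, time stands still between calls to the robot, and variables do not carry over. Pictures are saved under pics/ and viewed, and the job is handed in when it is done.

Besides the shell and the picture viewer there is one more tool, called after "Request:" in YAML: its name, and indented under it one key for each argument. step_arm: Moves the arm, as the interface text tells. Its arguments: {"type":"object","properties":{"plan":{"type":"array","items":{"type":"array","items":{"type":"number"}}},"force":{"type":"number"}},"required":["plan"]}

```bash
mkdir -p pics; ls; cat > h.py <<'E'
import numpy as np, cv2
from scipy.spatial.transform import Rotation as R
from plant import telemetry, read_camera, r
def save(n,im): cv2.imwrite('pics/'+n+'.png',im[:,:,::-1])
def K(c):
    f=240/np.tan(np.radians(c['fov_y'])/2); return f
def rays(c,px,obs=None):
    px=np.atleast_2d(np.array(px,float)); f=K(c)
    d=(px-[c['cx'],c['cy']])/f
    u=d.copy()
    for _ in range(30): u=d/(1+c['k1']*(u**2).sum(1,keepdims=True))
    v=np.c_[u,np.ones(len(u))]
    if 'hand_eye' in c:
        H=np.array(c['hand_eye']); Rt=R.from_rotvec(obs['tcp_rot']).as_matrix(); 
        return np.array(obs['eef_pos'])+Rt@H[:3,3], v@(Rt@H[:3,:3]).T
    Rm=R.from_rotvec(np.ravel(c['rvec'])).as_matrix(); t=np.ravel(c['tvec'])
    return -Rm.T@t, v@Rm
def onplane(c,px,z,obs=None):
    o,d=rays(c,px,obs); return o+d*((z-o[2])/d[:,2:3])
def tri(c1,p1,c2,p2,o1=None,o2=None):
    a,d=rays(c1,p1,o1); b,e=rays(c2,p2,o2); d=d[0];e=e[0]
    s=np.linalg.lstsq(np.c_[d,-e],b-a,rcond=None)[0]
    P,Q=a+s[0]*d,b+s[1]*e; return (P+Q)/2,np.linalg.norm(P-Q)
def proj(c,P,obs=None):
    P=np.atleast_2d(np.array(P,float))
    if 'hand_eye' in c:
        H=np.array(c['hand_eye']); Rt=R.from_rotvec(obs['tcp_rot']).as_matrix()
        q=((P-obs['eef_pos'])@Rt-H[:3,3])@H[:3,:3]
    else: q=P@R.from_rotvec(np.ravel(c['rvec'])).as_matrix().T+np.ravel(c['tvec'])
    u=q[:,:2]/q[:,2:]; return u*(1+c['k1']*(u**2).sum(1,keepdims=True))*K(c)+[c['cx'],c['cy']]
E
python3 - <<'E'
from h import *
o=telemetry.get_obs(); print({k:np.round(v,3) for k,v in o.items()})
for n in('scene','top','wrist'):
    c=read_camera(n); save(n+'0',c['image']); print(n,{k:np.round(v,3).tolist() for k,v in c.items() if k!='image'})
    np.savez(n+'0.npz',c=np.array(c,dtype=object),o=np.array(o,dtype=object))
E
```

```text
pics
{'clock': np.float64(0.0), 'joint_pos': array([ 1.245,  0.6  , -0.003,  1.6  ,  0.002,  0.943, -0.08 ]), 'dq': array([ 0.001,  0.001,  0.001, -0.   ,  0.   ,  0.001, -0.   ]), 'joint_efforts': array([-0.0000e+00, -7.7646e+01,  1.5650e+00, -2.5801e+01,  1.2000e-02,
        9.0000e-03, -0.0000e+00]), 'eef_pos': array([ 0.178, -0.702,  0.23 ]), 'tcp_rot': array([-0.262,  2.091, -2.088]), 'ft_force': array([-0.933,  1.155, -0.848]), 'torque': array([-0.016, -0.1  , -0.011]), 'width': np.float64(0.085)}
scene {'fov_y': 53.32, 'cx': 318.979, 'cy': 244.635, 'k1': -0.065, 'rvec': [0.879, -2.237, 1.31], 'tvec': [0.431, 0.252, 0.714]}
top {'fov_y': 47.864, 'cx': 314.454, 'cy': 236.938, 'k1': -0.131, 'rvec': [2.148, -2.174, 0.083], 'tvec': [0.057, 0.504, 1.122]}
wrist {'fov_y': 62.126, 'cx': 310.142, 'cy': 247.309, 'k1': -0.051, 'hand_eye': [[0.0, 0.949, 0.315, -0.079], [0.001, -0.315, 0.949, -0.142], [1.0, -0.0, -0.001, -0.001], [0.0, 0.0, 0.0, 1.0]]}
```

View pics/top0.png

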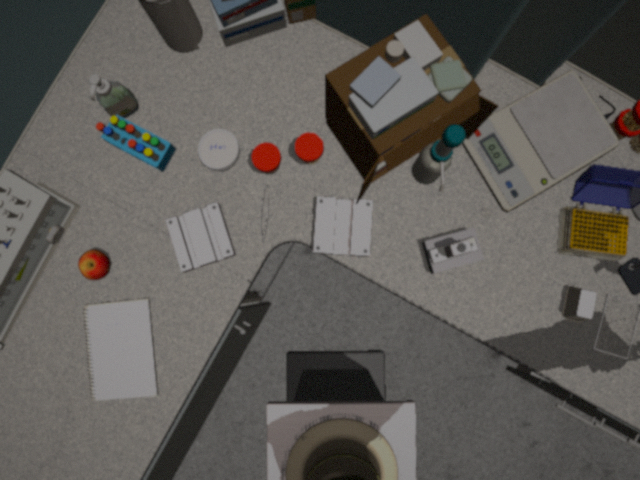

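View pics/scene0.png

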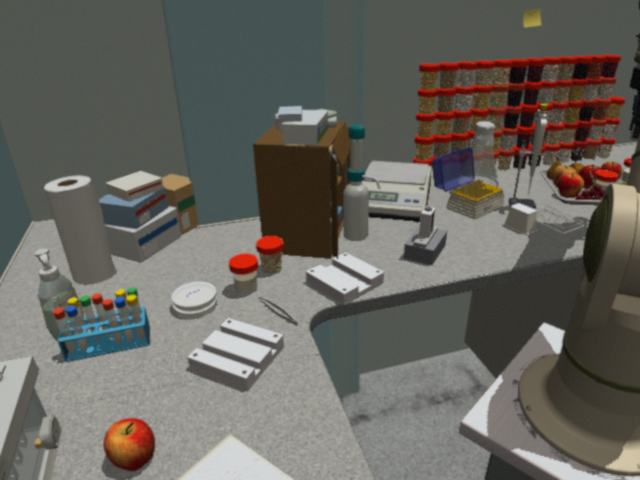

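View pics/wrist0.png

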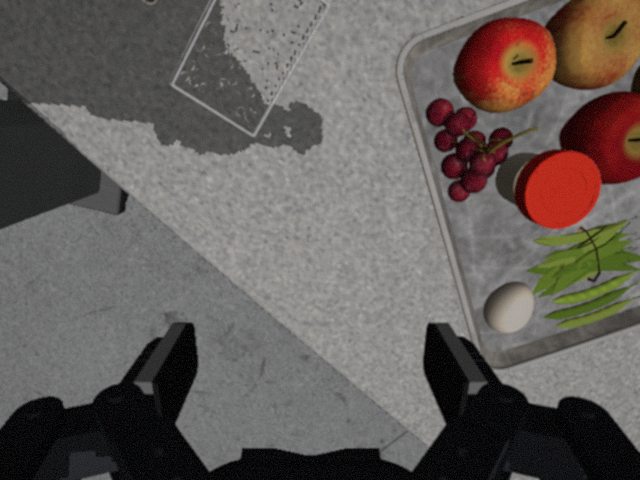

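The top view shows block A at about (199,237), block B at about (342,226) and the gauge on its stand at about (452,250). I'll enlarge these to tell the two blocks apart.

```bash
python3 - <<'E'
from h import *
c=np.load('top0.npz',allow_pickle=True)['c'].item()
im=c['image']
a=cv2.resize(im[190:280,155:255],None,fx=4,fy=4,interpolation=2)
b=cv2.resize(im[190:280,295:395],None,fx=4,fy=4,interpolation=2)
save('blk',cv2.convertScaleAbs(np.hstack([a,b]),alpha=1.3))
save('stand',cv2.convertScaleAbs(cv2.resize(im[215:285,405:495],None,fx=8,fy=8,interpolation=2),alpha=1.5))
for p in [(199,237),(342,226),(452,250)]: print(onplane(c,p,0.03))
E
```

```text
[[0.50747958 0.29786347 0.03      ]]
[[ 0.52685079 -0.00746317  0.03      ]]
[[ 0.47275909 -0.23958929  0.03      ]]
```

View pics/blk.png

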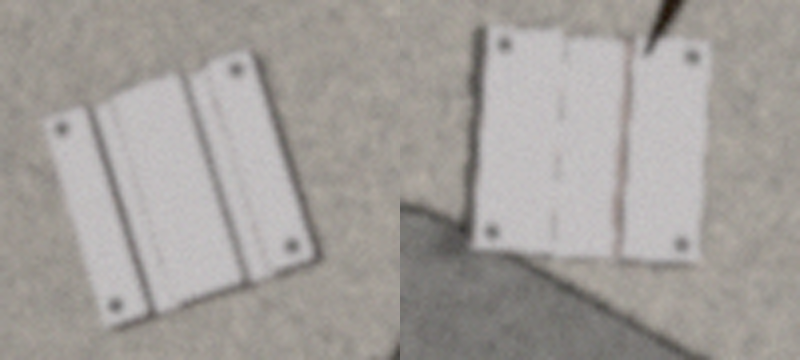

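View pics/stand.png

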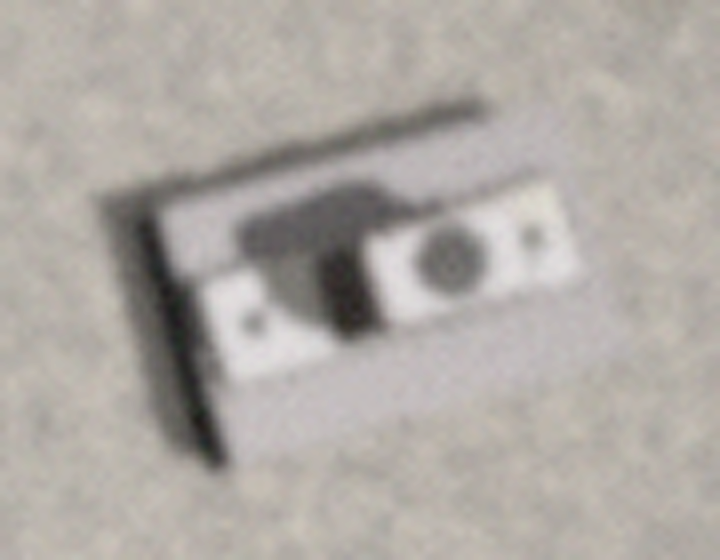

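```bash
python3 - <<'E'
from h import *
c=np.load('top0.npz',allow_pickle=True)['c'].item()
s=np.load('scene0.npz',allow_pickle=True)['c'].item()
d=np.array([(252,322),(535,235)])/8+[405,215]
P=onplane(c,d,.05);print('dots',P,P.mean(0),np.linalg.norm(P[1]-P[0]),np.degrees(np.arctan2(*(P[1]-P[0])[:2][::-1])))
cap=np.array([455,258])/8+[405,215]; print('cap',onplane(c,cap,.116))
for n,q in(('A',[(62,128),(237,70),(292,245),(115,305)]),('B',[(505,45),(692,58),(682,244),(491,232)])):
    q=np.array(q)/4+([155,190] if n=='A' else [195,190])
    P=onplane(c,q,.03);print(n,P.round(4),P.mean(0),[np.linalg.norm(P[i]-P[i-1]).round(4) for i in range(4)])
    e=P[0]-P[3]+P[1]-P[2];print('x-axis ang',np.degrees(np.arctan2(e[1],e[0])))
im=s['image']
save('sz',cv2.convertScaleAbs(cv2.resize(im[190:310,290:460],None,fx=4.5,fy=4.5,interpolation=2),alpha=1.3))
E
```

```text
dots [[ 0.46089228 -0.20203048  0.05      ]
 [ 0.48248523 -0.27728395  0.05      ]] [ 0.47168876 -0.23965722  0.05      ] 0.07829009381351548 -73.98989878964592
cap [[ 0.47178214 -0.23918651  0.116     ]]
A [[0.5408 0.3607 0.03  ]
 [0.5706 0.2654 0.03  ]
 [0.4762 0.235  0.03  ]
 [0.4453 0.3304 0.03  ]] [0.50822545 0.29789045 0.03      ] [np.float64(0.1002), np.float64(0.1), np.float64(0.0991), np.float64(0.1003)]
x-axis ang 17.711211711781736
B [[ 0.5805  0.0358  0.03  ]
 [ 0.5721 -0.0635  0.03  ]
 [ 0.4732 -0.0561  0.03  ]
 [ 0.4808  0.0444  0.03  ]] [ 0.52665381 -0.00985192  0.03      ] [np.float64(0.1), np.float64(0.0996), np.float64(0.0992), np.float64(0.1008)]
x-axis ang -4.598123065574532
```

View pics/sz.png

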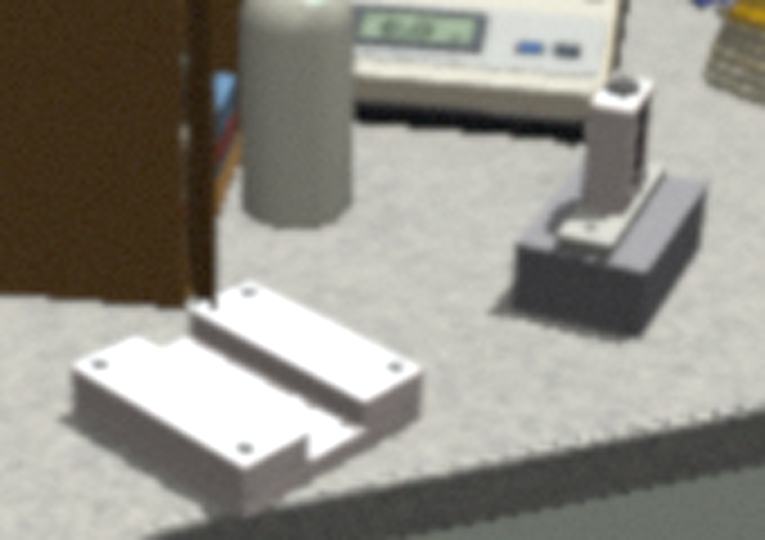

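```bash
python3 - <<'E'
from h import *
c=np.load('top0.npz',allow_pickle=True)['c'].item()
s=np.load('scene0.npz',allow_pickle=True)['c'].item()
S=lambda p:np.array(p)/4.5+[290,190]
B=np.array([(505,45),(692,58),(682,244),(491,232)])/4+[195,190]
sh=[S(p) for p in [(248,292),(395,367),(247,448),(99,365)]]
for b in B:
    pr=proj(s,onplane(c,b,.03))[0]; i=np.argmin([np.linalg.norm(pr-q) for q in sh])
    P,e=tri(c,b,s,sh[i]); print('hole',P.round(4),round(e,4))
P,e=tri(c,np.array([455,258])/8+[405,215],s,S((625,87)));print('cap',P,e)
dt=np.array([252,322])/8+[405,215]
P,e=tri(c,dt,s,S((592,227)));print('dot',P,e)
# door tip: bottom in scene
print('door bottom scene, z=0',onplane(s,S((200,305)),0),'top img tip z=.35,.0',onplane(c,(363,196),.3),onplane(c,(363,196),0))
print('cab corner bottom', onplane(s,S((180,303)),0))
E
```

```text
hole [0.5813 0.0362 0.0277] 0.0012
hole [ 0.5729 -0.0633  0.0284] 0.0012
hole [ 0.4736 -0.0561  0.0278] 0.0008
hole [0.4807 0.0443 0.0289] 0.0004
cap [ 0.47176095 -0.24059436  0.11139509] 0.0008807074179399021
dot [ 0.46084856 -0.20228618  0.04907596] 0.0002402621928189485
door bottom scene, z=0 [[ 0.61581902 -0.07300556  0.        ]] top img tip z=.35,.0 [[ 0.54348635 -0.03415686  0.3       ]] [[ 0.59581568 -0.05536991  0.        ]]
cab corner bottom [[ 0.62521818 -0.06757414  0.        ]]
```

```bash
python3 - <<'E'
from h import *
c=np.load('top0.npz',allow_pickle=True)['c'].item()
s=np.load('scene0.npz',allow_pickle=True)['c'].item()
a=cv2.resize(s['image'][90:320,240:400],None,fx=2.4,fy=2.4,interpolation=2)
b=cv2.resize(c['image'][70:262,310:460],None,fx=2.4,fy=2.4,interpolation=2)
h=max(a.shape[0],b.shape[0]);p=lambda x:np.vstack([x,np.zeros((h-x.shape[0],x.shape[1],3),np.uint8)])
save('cab',cv2.convertScaleAbs(np.hstack([p(a),p(b)]),alpha=1.6))
E
```

```text
(no output)
```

View pics/cab.png

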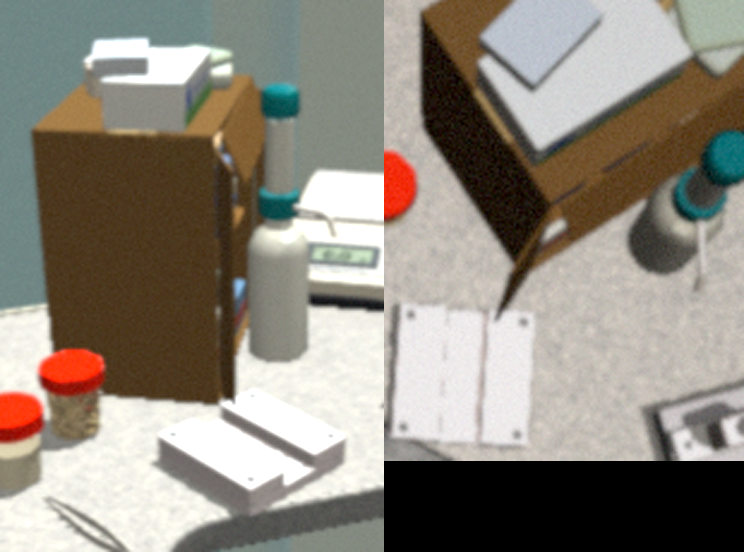

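```bash
python3 - <<'E'
from h import *
c=np.load('top0.npz',allow_pickle=True)['c'].item()
s=np.load('scene0.npz',allow_pickle=True)['c'].item()
o=telemetry.get_obs()
print(R.from_rotvec(o['tcp_rot']).as_matrix().round(3),o['eef_pos'],o['clock'])
T=lambda x,y:(310+(x-384)/2.4,70+y/2.4); S=lambda x,y:(240+x/2.4,90+y/2.4)
for z in(0,.05,.1): print(z,'topimg door tip',onplane(c,T(497,315),z).round(3))
print('scene door bottom',onplane(s,S(230,402),0).round(3),onplane(s,S(217,400),0).round(3))
print('bottle base',onplane(c,T(660,265),0))
for z in (.25,.3,.35):print('door top tip?',z,onplane(s,S(232,165),z).round(3),onplane(s,S(217,135),z).round(3),onplane(c,T(550,200),z).round(3))
E
```

```text
[[-0.969 -0.     0.246]
 [-0.246  0.001 -0.969]
 [ 0.    -1.    -0.001]] [ 0.17840519 -0.70236435  0.23063621] 0.15
0 topimg door tip [[ 0.584 -0.042  0.   ]]
0.05 topimg door tip [[ 0.576 -0.039  0.05 ]]
0.1 topimg door tip [[ 0.568 -0.036  0.1  ]]
scene door bottom [[ 0.614 -0.076  0.   ]] [[ 0.627 -0.071  0.   ]]
bottle base [[ 0.62891895 -0.19261868  0.        ]]
door top tip? 0.25 [[ 0.601 -0.068  0.25 ]] [[ 0.671 -0.125  0.25 ]] [[ 0.627 -0.067  0.25 ]]
door top tip? 0.3 [[0.501 0.043 0.3  ]] [[ 0.56  -0.005  0.3  ]] [[ 0.614 -0.062  0.3  ]]
door top tip? 0.35 [[0.401 0.154 0.35 ]] [[0.449 0.114 0.35 ]] [[ 0.601 -0.057  0.35 ]]
```

```bash
python3 - <<'E'
from h import *
c=np.load('top0.npz',allow_pickle=True)['c'].item()
s=np.load('scene0.npz',allow_pickle=True)['c'].item()
a=cv2.resize(s['image'][80:260,470:640],None,fx=2.6,fy=2.6,interpolation=2)
b=cv2.resize(c['image'][240:380,540:640],None,fx=3.3,fy=3.3,interpolation=2)
h=max(a.shape[0],b.shape[0]);p=lambda x:np.vstack([x,np.zeros((h-x.shape[0],x.shape[1],3),np.uint8)])
save('stand2',cv2.convertScaleAbs(np.hstack([p(a),p(b)]),alpha=1.6))
print(onplane(c,[(580,302),(615,325),(600,350),(637,355),(632,275)],0))
E
```

```text
[[ 0.35587505 -0.53066089  0.        ]
 [ 0.3026218  -0.61168904  0.        ]
 [ 0.24902022 -0.57403084  0.        ]
 [ 0.23387517 -0.66323318  0.        ]
 [ 0.41232467 -0.65833069  0.        ]]
```

View pics/stand2.png

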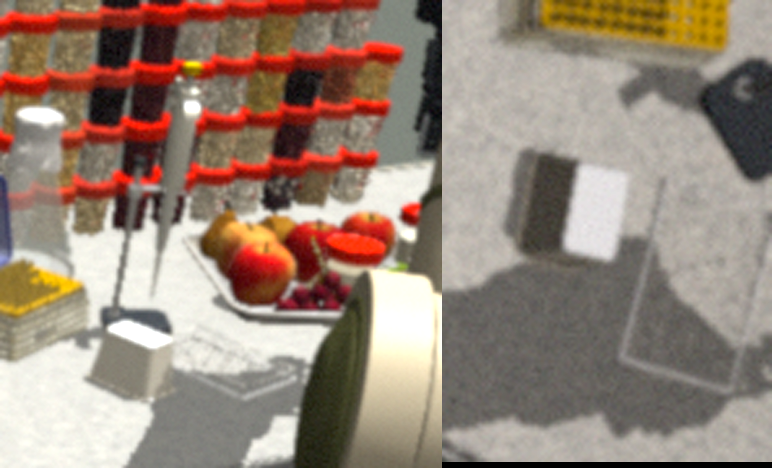

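The top view and the scene view agree:
- Block B has the single channel. Its top measures about 0.028–0.029 m high, centred near (0.527, −0.010).
- The gauge cap is about 0.111 m high and the foot top about 0.049 m, at (0.472, −0.240).
- The cabinet door tip is near (0.60, −0.06), so I'll keep the camera side of the gripper towards the robot.

Moving over the gauge.

Request:
step_arm:
  plan:
    - [-10,-3,-9,0,-0.36,0,1]
    - [-10,-3,-9,0,-0.36,0,1]
    - [-10,-3,-9,0,-0.36,0,1]
    - [-20,-3,-18.5,0,-0.72,0,1]
    - [-20,-3,-18.5,0,-0.72,0,1]
    - [-20,-3,-18.5,0,-0.72,0,1]
    - [-30,-3,-28,0,-1.08,0,1]
    - [-30,-3,-28,0,-1.08,0,1]
    - [-30,-3,-28,0,-1.08,0,1]
    - [-40,-3,-37.5,0,-1.44,0,1]
    - [-40,-3,-37.5,0,-1.44,0,1]
    - [-40,-3,-37.5,0,-1.44,0,1]

```text
clock: 1.15
eef_pos: [0.447, -0.2824, 0.2614]
tcp_rot: [-1.266, 1.117, -1.118]
ft_force: [1.0, -0.2, 0.1]
width: 0.0849
```

```bash
cat >> h.py <<'E'
def rel(target_p, zang, obs):
    """tool-frame shift (cm) and rotvec to reach TCP at p, tool y down, tool z at angle zang (deg)"""
    a=np.radians(zang); z=np.array([np.cos(a),np.sin(a),0]); y=np.array([0,0,-1.]); x=np.cross(y,z)
    Rt=R.from_rotvec(obs['tcp_rot']).as_matrix()
    return (Rt.T@(np.array(target_p)-obs['eef_pos'])*100).round(2), R.from_matrix(Rt.T@np.c_[x,y,z]).as_rotvec().round(4)
E
python3 - <<'E'
from h import *
o=telemetry.get_obs();print(o['joint_pos'].round(3),o['eef_pos'])
print(R.from_rotvec(o['tcp_rot']).as_matrix().round(3))
print(rel([.472,-.24,.26],106,o))
E
```

```text
[ 0.807  0.361 -0.466  1.992  0.216  0.835  0.345] [ 0.44700855 -0.28243728  0.2613605 ]
[[ 0.124  0.     0.992]
 [-0.992 -0.     0.124]
 [ 0.    -1.    -0.   ]]
(array([-3.9 ,  0.13,  3.  ]), array([ 3.000e-04, -1.726e+00,  2.000e-04]))
```

Request:
step_arm:
  plan:
    - [-3.9,0,3,0,-0.7,0,1]
    - [-3.9,0,3,0,-0.7,0,1]
    - [-3.9,0,3,0,-0.7,0,1]
    - [-3.9,0,3,0,-0.7,0,1]
    - [-3.9,0,3,0,-0.7,0,1]
    - [-3.9,0,3,0,-0.7,0,1]
    - [-3.9,0,3,0,-1.4,0,1]
    - [-3.9,0,3,0,-1.4,0,1]
    - [-3.9,0,3,0,-1.4,0,1]
    - [-3.9,0,3,0,-1.4,0,1]
    - [-3.9,0,3,0,-1.4,0,1]
    - [-3.9,0,3,0,-1.4,0,1]

```text
clock: 2.15
eef_pos: [0.4714, -0.2421, 0.261]
tcp_rot: [-1.57, 0.037, -0.036]
ft_force: [0.7, -0.4, 0.8]
width: 0.0853
```

```bash
python3 - <<'E'
from h import *
o=telemetry.get_obs();print(o['joint_pos'].round(3),o['eef_pos'])
print(R.from_rotvec(o['tcp_rot']).as_matrix().round(3))
print(rel([.472,-.24,.26],106,o))
E
```

```text
[ 0.975  0.439 -0.838  1.976  0.413  0.905  1.446] [ 0.47144417 -0.24205006  0.26103068]
[[ 0.999 -0.     0.046]
 [-0.046  0.     0.999]
 [-0.    -1.     0.   ]]
(array([0.05, 0.1 , 0.21]), array([-2.000e-04, -3.255e-01, -4.000e-04]))
```

Request:
step_arm:
  plan:
    - [0,0,0.2,0,-0.325,0,1]
    - [0,0,0.2,0,-0.325,0,1]
    - [0,0,0.2,0,-0.325,0,1]
    - [0,0,0.2,0,-0.325,0,1]
    - [0,0,0.2,0,-0.325,0,1]

```text
clock: 2.57
eef_pos: [0.4716, -0.2401, 0.261]
tcp_rot: [-1.56, -0.211, 0.212]
ft_force: [-0.3, -0.1, -0.1]
width: 0.0855
```

```bash
python3 - <<'E'
from h import *
o=telemetry.get_obs();print(o['joint_pos'].round(3),o['eef_pos'],np.abs(o['dq']).max())
c=read_camera('wrist');save('w1',c['image'])
np.savez('w1.npz',c=np.array(c,dtype=object),o=np.array(o,dtype=object))
print(proj(c,[[.472,-.24,.116],[.472,-.24,.05]],o))
E
```

```text
[ 1.026  0.464 -0.925  1.974  0.462  0.929  1.705] [ 0.4715894  -0.2400814   0.26098645] 0.013815320456310341
[[308.8192144  231.45263974]
 [308.95398917 211.31762726]]
```

View pics/w1.png

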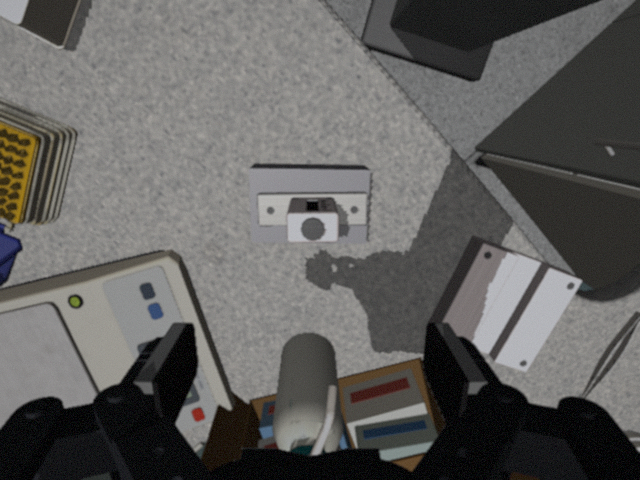

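```bash
python3 - <<'E'
from h import *
d=np.load('w1.npz',allow_pickle=True);c=d['c'].item();o=d['o'].item()
im=c['image']
save('w1z',cv2.convertScaleAbs(cv2.resize(im[155:255,235:385],None,fx=5,fy=5,interpolation=2),alpha=1.2))
P=onplane(c,[(270,210),(355,210)],.05,o);print(P,P.mean(0),np.linalg.norm(P[1]-P[0]),np.degrees(np.arctan2(*(P[1]-P[0])[:2][::-1])))
print('cap',onplane(c,(313,229),.116,o))
t=np.load('top0.npz',allow_pickle=True)['c'].item()
print('cap tri',tri(c,(313,229),t,np.array([455,258])/8+[405,215],o))
P=onplane(c,[(487,255),(572,285),(523,365)],.03,o);print('block holes',P)
E
```

```text
[[ 0.48017524 -0.27439754  0.05      ]
 [ 0.45971595 -0.20004273  0.05      ]] [ 0.4699456  -0.23722014  0.05      ] 0.07711822411081788 105.384650411217
cap [[ 0.46932843 -0.2374873   0.116     ]]
cap tri (array([ 0.47046722, -0.23823401,  0.11666527]), np.float64(0.0029207675835165926))
block holes [[ 0.47201942 -0.05452042  0.03      ]
 [ 0.47871266  0.04709792  0.03      ]
 [ 0.58198468  0.03877528  0.03      ]]
```

View pics/w1z.png

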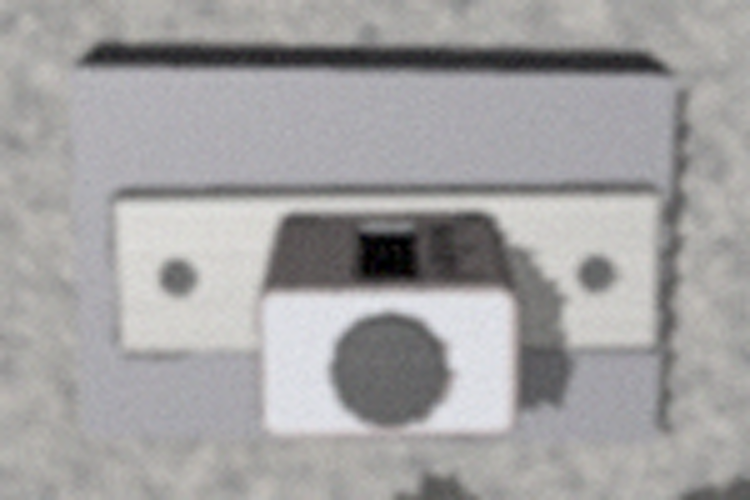

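Request:
step_arm:
  plan:
    - [0,4,0.2,0,0,0,1]
    - [0,8,0.2,0,0,0,1]
    - [0,12,0.2,0,0,0,1]
    - [0,15,0.2,0,0,0,1]
    - [0,17,0.2,0,0,0,1]
    - [0,18.5,0.2,0,0,0,1]
    - [0,19.5,0.2,0,0,0,1]
    - [0,19.5,0.2,0,0,0,1]
    - [0,19.5,0.2,0,0,0,1]

```text
clock: 3.37
eef_pos: [0.4714, -0.2378, 0.0664]
tcp_rot: [-1.56, -0.213, 0.214]
ft_force: [0.3, -0.4, 0.6]
width: 0.0855
```

Request:
step_arm:
  plan:
    - [0,0,0,0,0,0,0.6]
    - [0,0,0,0,0,0,0.5]
    - [0,0,0,0,0,0,0.4]
    - [0,0,0,0,0,0,0.3]
    - [0,0,0,0,0,0,0.2]
    - [0,0,0,0,0,0,0.2]
    - [0,0,0,0,0,0,0]
    - [0,0,0,0,0,0,0]
    - [0,0,0,0,0,0,0]
  force: 50

```text
clock: 4.12
eef_pos: [0.4716, -0.2384, 0.0671]
tcp_rot: [-1.561, -0.214, 0.213]
ft_force: [-0.8, -0.2, 7.2]
width: 0.0392
```

```bash
python3 - <<'E'
from h import *
o=telemetry.get_obs();print(o['joint_pos'].round(3),o['eef_pos'],o['width'],o['ft_force'])
c=read_camera('wrist');save('w2',c['image'])
E
```

```text
[ 0.803  0.699 -0.652  2.15   0.828  0.56   1.373] [ 0.47158868 -0.23835702  0.06712345] 0.03924538756199159 [-0.76830685 -0.19358744  7.23493541]
```

View pics/w2.png

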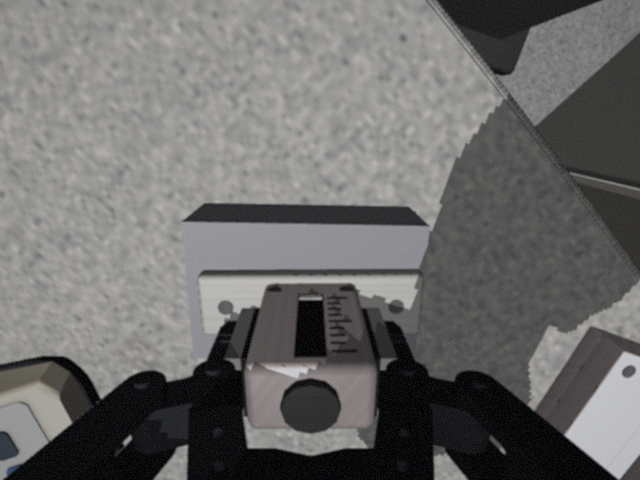

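Gripped: the opening is 39 mm and the gauge sits square between the pads. Lifting it straight up.

Request:
step_arm:
  plan:
    - [0,-1,0,0,0,0,0]
    - [0,-3,0,0,0,0,0]
    - [0,-6,0,0,0,0,0]
    - [0,-9,0,0,0,0,0]
    - [0,-12,0,0,0,0,0]
    - [0,-13,0,0,0,0,0]
    - [0,-13,0,0,0,0,0]

```text
clock: 4.75
eef_pos: [0.4721, -0.2384, 0.1989]
tcp_rot: [-1.563, -0.216, 0.211]
ft_force: [0.1, -0.6, -3.4]
width: 0.0397
```

```bash
python3 - <<'E'
from h import *
o=telemetry.get_obs();print(o['joint_pos'].round(3),o['eef_pos'],o['width'],o['ft_force'])
for n in('wrist','scene','top'):
  c=read_camera(n);save(n+'3',c['image'])
  np.savez(n+'3.npz',c=np.array(c,dtype=object),o=np.array(o,dtype=object))
# target: block axes
w=np.load('w1.npz',allow_pickle=True);wc=w['c'].item();wo=w['o'].item()
t=np.load('top0.npz',allow_pickle=True)['c'].item()
a=np.radians(-4.4);ctr=np.array([.5267,-.0085]);p=ctr-0.020*np.array([np.cos(a),np.sin(a)])
print(p,rel([*p,.20],90-4.4,o))
E
```

```text
[ 0.962  0.533 -0.859  2.047  0.564  0.806  1.608] [ 0.47213575 -0.23842532  0.1989055 ] 0.03968555665217985 [ 0.12192803 -0.62419598 -3.38124304]
[ 0.50675894 -0.00696562] (array([ 9.54, -0.15, 21.37]), array([0.0026, 0.3483, 0.0035]))
```

View pics/scene3.png

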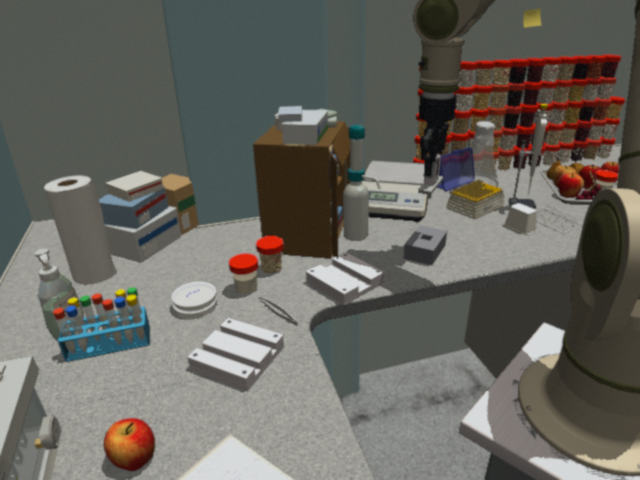

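View pics/wrist3.png

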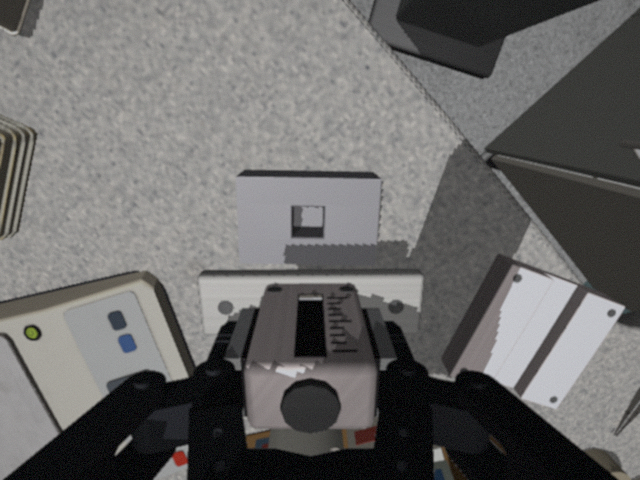

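The gauge is lifted clear of its stand and upright in the grip. Moving over the single-channel block, slightly short of its middle to stay away from the cabinet door.

Request:
step_arm:
  plan:
    - [1.5,0,3,0,0.06,0,0]
    - [3,0,6,0,0.12,0,0]
    - [4.5,0,10,0,0.18,0,0]
    - [6,0,13.5,0,0.24,0,0]
    - [7.5,0,17,0,0.3,0,0]
    - [8.5,0,19.5,0,0.35,0,0]
    - [9.3,0,20.8,0,0.35,0,0]
    - [9.5,0,21.4,0,0.35,0,0]
    - [9.5,0,21.4,0,0.35,0,0]
    - [9.5,0,21.4,0,0.35,0,0]

```text
clock: 5.73
eef_pos: [0.5044, -0.0072, 0.1951]
tcp_rot: [-1.571, 0.063, -0.059]
ft_force: [-0.4, -0.4, -2.7]
width: 0.0393
```

```bash
python3 - <<'E'
from h import *
o=telemetry.get_obs();print(o['joint_pos'].round(3),o['eef_pos'],o['width'],o['ft_force'],np.abs(o['dq']).max())
for n in('wrist','scene','top'):
  c=read_camera(n);save(n+'4',c['image'])
  np.savez(n+'4.npz',c=np.array(c,dtype=object),o=np.array(o,dtype=object))
  s=c['image']
  if n=='scene': save('scene4z',cv2.resize(s[80:320,270:450],None,fx=2.5,fy=2.5,interpolation=2))
E
```

```text
[ 0.448  0.481 -0.756  2.101  0.489  0.742  0.87 ] [ 0.50442907 -0.00717919  0.19514121] 0.039335919961453594 [-0.42713257 -0.38640244 -2.73237739] 0.0283038267574206
```

View pics/scene4z.png

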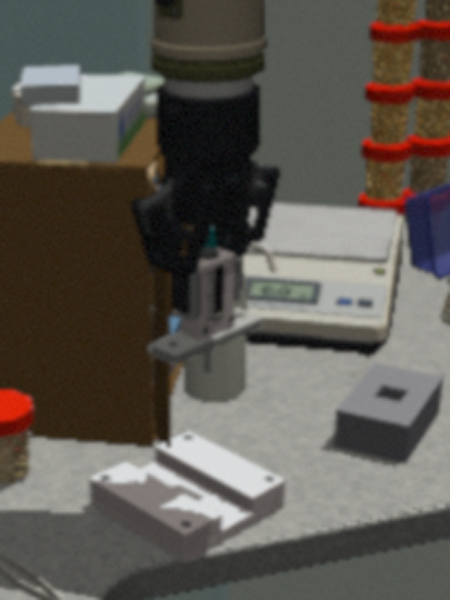

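View pics/wrist4.png

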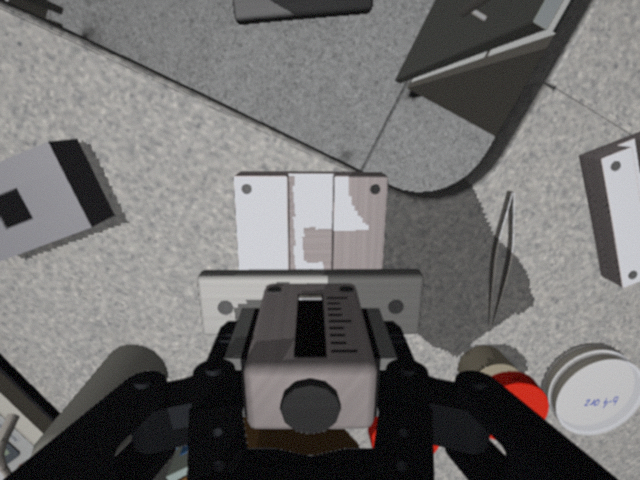

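View pics/top4.png

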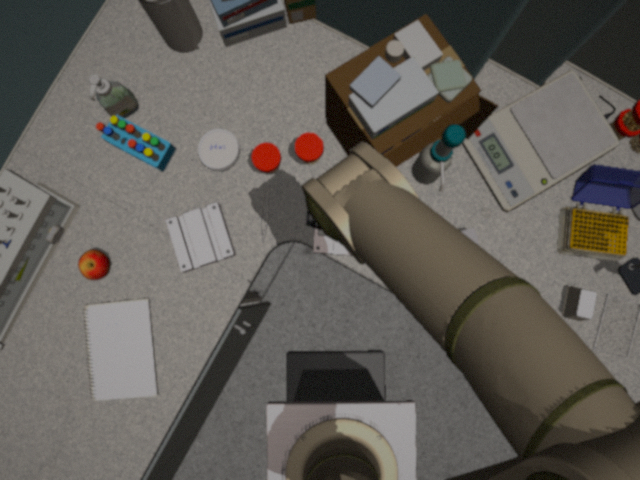

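```bash
python3 - <<'E'
from h import *
d=np.load('wrist4.npz',allow_pickle=True);c=d['c'].item();o=d['o'].item()
save('w4z',cv2.convertScaleAbs(cv2.resize(c['image'][165:275,225:400],None,fx=4.5,fy=4.5,interpolation=2),alpha=1.1))
Rt=R.from_rotvec(o['tcp_rot']).as_matrix();print(Rt.round(4))
P=onplane(c,[(246,188.5),(375,188.5)],.03,o);print('holes',P,np.linalg.norm(P[0]-P[1]),'mean in tool (cm)',((P.mean(0)-o['eef_pos'])@Rt*100).round(2))
P=onplane(c,[(290,176),(334,176),(292,262),(334,262)],.03,o);print('edges tool',((P-o['eef_pos'])@Rt*100).round(2))
P=onplane(c,[(226,308),(396,308)],o['eef_pos'][2]-.0271+.01,o);print('foot dots tool',((P-o['eef_pos'])@Rt*100).round(2))
E
```

```text
[[ 9.97e-01 -2.40e-03  7.73e-02]
 [-7.73e-02 -6.00e-04  9.97e-01]
 [-2.40e-03 -1.00e+00 -7.00e-04]]
holes [[ 0.47157    -0.05439827  0.03      ]
 [ 0.47935754  0.04556511  0.03      ]] 0.10026625628725121 mean in tool (cm) [-2.87 16.52  0.06]
edges tool [[-3.83 16.52 -1.51]
 [-3.83 16.52  1.87]
 [ 3.21 16.51 -1.46]
 [ 3.22 16.51  2.  ]]
foot dots tool [[-0.12  1.71 -3.73]
 [-0.11  1.71  3.85]]
```

View pics/w4z.png

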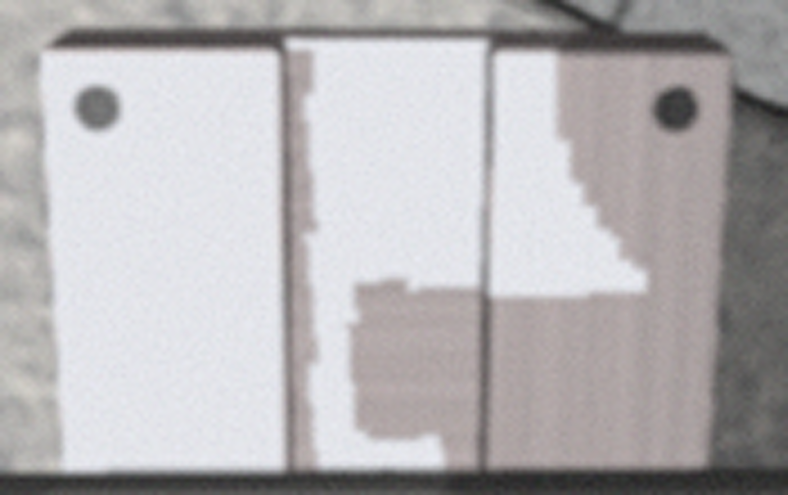

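Relative to the tool, the channel centre line lies within 1 mm of the gauge axis and is square to it within 0.5°. The gauge sits about 22 mm short of the block's middle, so I'll shift it forward 5 mm and descend.

Request:
step_arm:
  plan:
    - [0.5,2,0,0,0,0,0]
    - [0.5,5,0,0,0,0,0]
    - [0.5,8,0,0,0,0,0]
    - [0.5,10,0,0,0,0,0]
    - [0.5,11,0,0,0,0,0]
    - [0.5,11,0,0,0,0,0]
    - [0.5,11,0,0,0,0,0]

```text
clock: 6.47
eef_pos: [0.5103, -0.0071, 0.0864]
tcp_rot: [-1.57, 0.062, -0.061]
ft_force: [0.6, -0.1, -2.4]
width: 0.0397
```

```bash
python3 - <<'E'
from h import *
o=telemetry.get_obs();print(o['joint_pos'].round(3),o['eef_pos'],o['width'],o['ft_force'],np.abs(o['dq']).max())
Rt=R.from_rotvec(o['tcp_rot']).as_matrix();print(Rt.round(4))
for n in('wrist','scene'):
  c=read_camera(n);save(n+'5',c['image'])
  np.savez(n+'5.npz',c=np.array(c,dtype=object),o=np.array(o,dtype=object))
  s=c['image']
  if n=='scene': save('scene5z',cv2.resize(s[130:320,270:450],None,fx=3.1,fy=3.1,interpolation=2))
E
```

```text
[ 0.305  0.633 -0.58   2.181  0.709  0.521  0.671] [ 0.51029587 -0.00709378  0.08642818] 0.03966366215859527 [ 0.57700263 -0.06010724 -2.42590238] 0.026463787270563737
[[ 9.969e-01 -4.000e-04  7.830e-02]
 [-7.830e-02 -1.000e-04  9.969e-01]
 [-4.000e-04 -1.000e+00 -1.000e-04]]
```

View pics/scene5z.png

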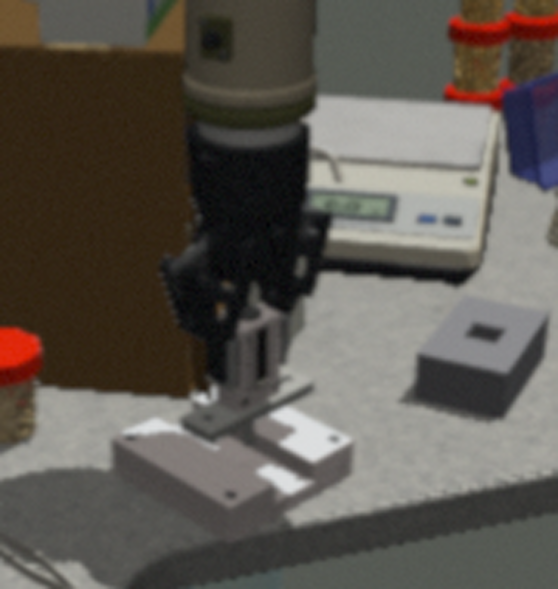

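View pics/wrist5.png

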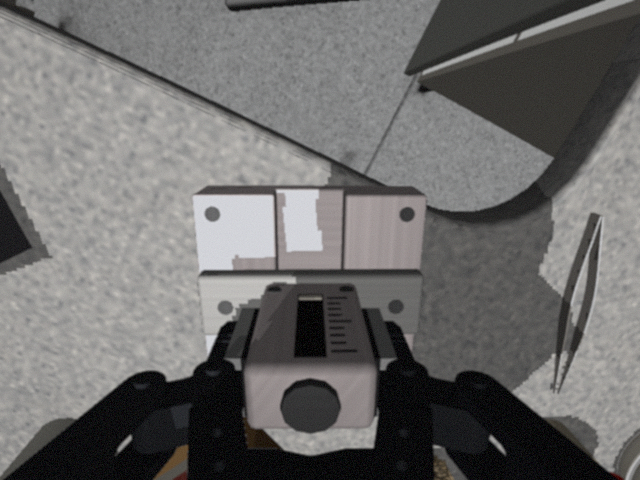

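Aligned: in the wrist view the channel edges are at x≈276 and 343, centred with the gauge at 311. Descending slowly onto the block.

Request:
step_arm:
  plan:
    - [0,0.5,0,0,0,0,0]
    - [0,1.0,0,0,0,0,0]
    - [0,1.3,0,0,0,0,0]
    - [0,1.5,0,0,0,0,0]
    - [0,1.7,0,0,0,0,0]
    - [0,1.9,0,0,0,0,0]
    - [0,2.1,0,0,0,0,0]
    - [0,2.3,0,0,0,0,0]
    - [0,2.5,0,0,0,0,0]
    - [0,2.6,0,0,0,0,0]
    - [0,2.6,0,0,0,0,0]

```text
clock: 7.48
eef_pos: [0.5102, -0.0067, 0.06]
tcp_rot: [-1.57, 0.061, -0.061]
ft_force: [-0.4, 0.1, -1.9]
width: 0.0396
```

```bash
python3 - <<'E'
from h import *
o=telemetry.get_obs();print(o['eef_pos'],o['ft_force'],o['torque'])
for n in('wrist','scene'):
  c=read_camera(n);save(n+'6',c['image'])
  s=c['image']
  if n=='scene': save('scene6z',cv2.resize(s[200:310,290:400],None,fx=5,fy=5,interpolation=2))
print(telemetry.get_obs()['ft_force'])
E
```

```text
[ 0.5101585  -0.00668835  0.06001507] [-0.35692276  0.13769387 -1.89879348] [ 0.01068646  0.01054842 -0.04757481]
[-0.51062241  0.01313211 -2.55140349]
```

View pics/scene6z.png

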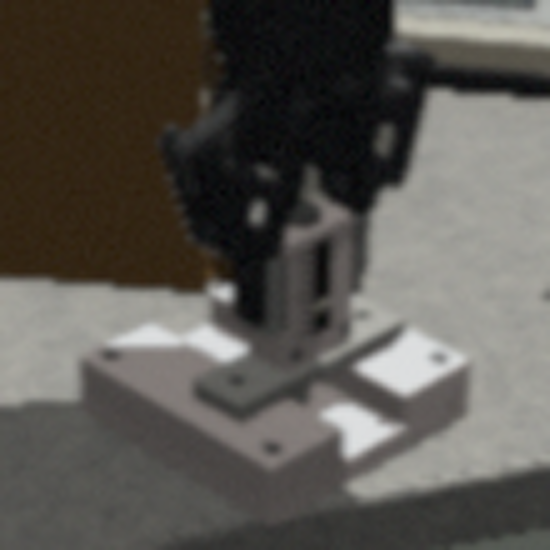

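View pics/wrist6.png

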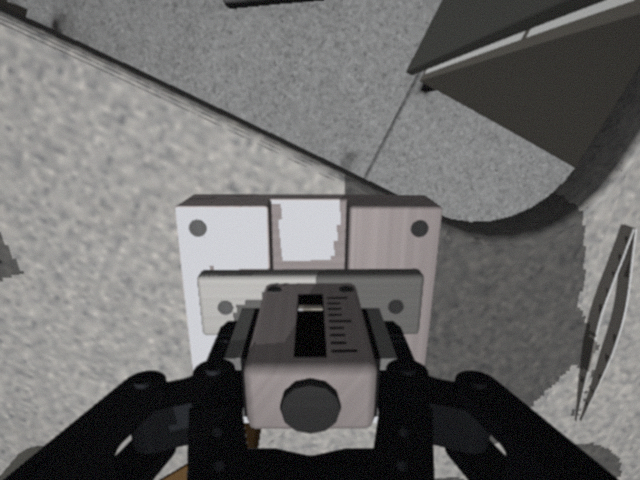

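The foot still stands a little above the block (scene view), and the pointer in the stem's slot at (310,308) shows the probe has started to go in. Continuing in small steps.

Request:
step_arm:
  plan:
    - [0,0.1,0,0,0,0,0]
    - [0,0.2,0,0,0,0,0]
    - [0,0.3,0,0,0,0,0]

```text
clock: 7.83
eef_pos: [0.5103, -0.0067, 0.0573]
tcp_rot: [-1.57, 0.061, -0.061]
ft_force: [-0.4, -0.1, 1.9]
width: 0.0397
```

Request:
step_arm:
  plan:
    - [0,0.1,0,0,0,0,0]
    - [0,0.2,0,0,0,0,0]

```text
clock: 8.0
eef_pos: [0.5103, -0.0066, 0.057]
tcp_rot: [-1.571, 0.06, -0.062]
ft_force: [-9.8, -1.9, 52.7]
width: 0.0397
```

```bash
python3 - <<'E'
from h import *
o=telemetry.get_obs();print(o['eef_pos'],o['ft_force'],o['torque'])
for n in('wrist','scene'):
  c=read_camera(n);save(n+'7',c['image'])
  s=c['image']
  if n=='scene': save('scene7z',cv2.resize(s[200:310,290:400],None,fx=5,fy=5,interpolation=2))
  else: save('w7z',cv2.resize(s[180:440,170:450],None,fx=2.3,fy=2.3,interpolation=2))
E
```

```text
[ 0.51030151 -0.00664481  0.05696118] [-9.76538141 -1.92855344 52.7376018 ] [-0.15612071  2.36048842  0.03975125]
```

View pics/scene7z.png

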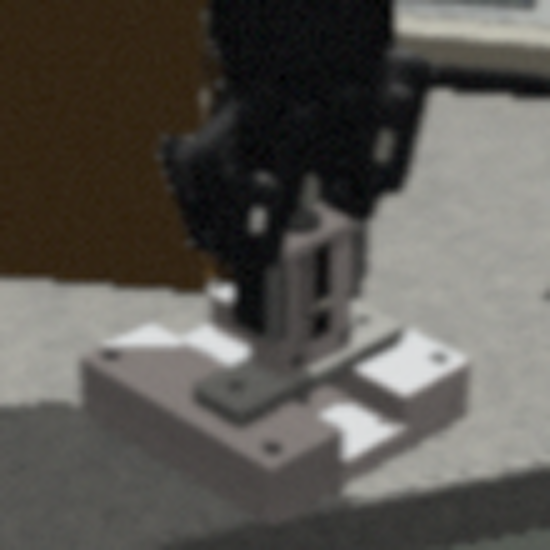

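View pics/w7z.png

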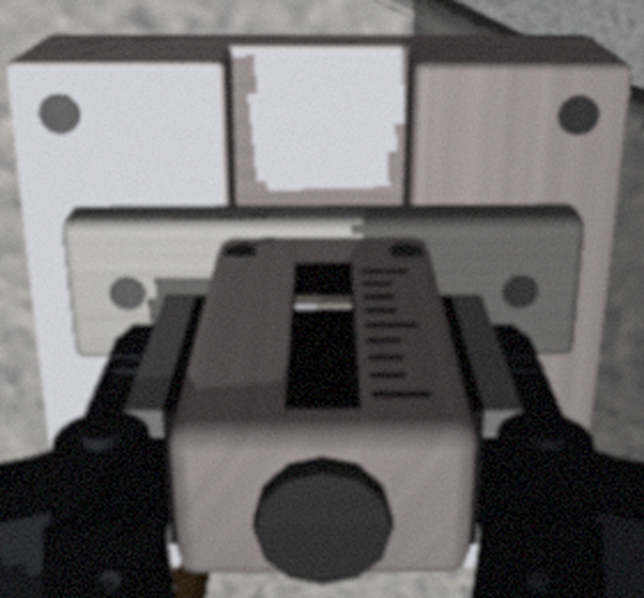

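The foot is seated: TCP z stopped at 0.0570 (0.0571 expected) and the force rose to 53 N through the gauge. Easing off, then opening slowly.

Request:
step_arm:
  plan:
    - [0,-0.1,0,0,0,0,0]
    - [0,-0.15,0,0,0,0,0]

```text
clock: 8.27
eef_pos: [0.5103, -0.0066, 0.0571]
tcp_rot: [-1.57, 0.06, -0.061]
ft_force: [0.1, 1.0, 1.1]
width: 0.0397
```

Request:
step_arm:
  plan:
    - [0,0,0,0,0,0,0.5]
    - [0,0,0,0,0,0,0.6]
    - [0,0,0,0,0,0,0.8]
    - [0,0,0,0,0,0,1]
    - [0,0,0,0,0,0,1]
    - [0,0,0,0,0,0,1]
    - [0,0,0,0,0,0,1]
    - [0,0,0,0,0,0,1]
    - [0,0,0,0,0,0,1]

```text
clock: 9.02
eef_pos: [0.5102, -0.0067, 0.0567]
tcp_rot: [-1.57, 0.061, -0.061]
ft_force: [1.0, 0.1, -0.0]
width: 0.0855
```

```bash
python3 - <<'E'
from h import *
o=telemetry.get_obs();print(o['eef_pos'],o['ft_force'],o['width'])
c=read_camera('wrist');s=c['image'];save('w8',s)
E
```

```text
[ 0.51017218 -0.00673602  0.05671518] [ 1.00254734  0.07184185 -0.03576401] 0.08547253427442675
```

View pics/w8.png

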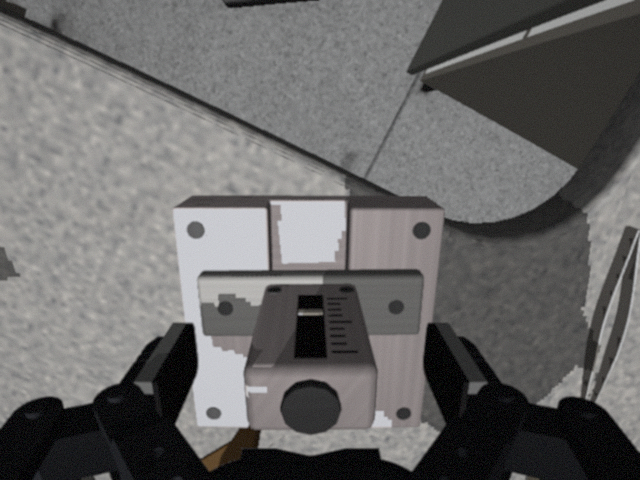

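Released: the fingers are clear on both sides and the gauge stands square. Retreating straight up.

Request:
step_arm:
  plan:
    - [0,-1,0,0,0,0,1]
    - [0,-3,0,0,0,0,1]
    - [0,-6,0,0,0,0,1]
    - [0,-9,0,0,0,0,1]
    - [0,-12,0,0,0,0,1]
    - [0,-15,0,0,0,0,1]
    - [-2,-18,0,0,0,0,1]
    - [-4,-20,0,0,0,0,1]
    - [-4,-20,0,0,0,0,1]
    - [-4,-20,0,0,0,0,1]

```text
clock: 9.9
eef_pos: [0.47, -0.0038, 0.2582]
tcp_rot: [-1.571, 0.059, -0.063]
ft_force: [1.0, -0.2, 0.6]
width: 0.0858
```

```bash
python3 - <<'E'
from h import *
o=telemetry.get_obs();print(o['eef_pos'],o['ft_force'],o['width'])
for n in('wrist','scene','top'):
  c=read_camera(n);save(n+'9',c['image'])
  np.savez(n+'9.npz',c=np.array(c,dtype=object),o=np.array(o,dtype=object))
  s=c['image']
  if n=='scene': save('scene9z',cv2.resize(s[200:310,290:400],None,fx=5,fy=5,interpolation=2))
E
```

```text
[ 0.47003062 -0.00380541  0.25824928] [ 1.02646626 -0.21289214  0.56646572] 0.08576438624432953
```

View pics/scene9z.png

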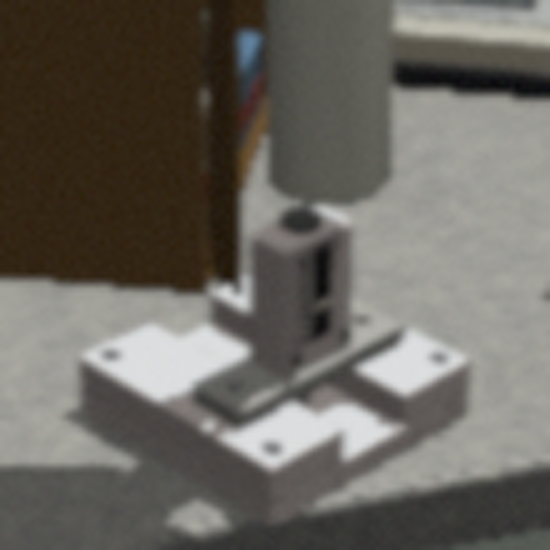

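View pics/wrist9.png

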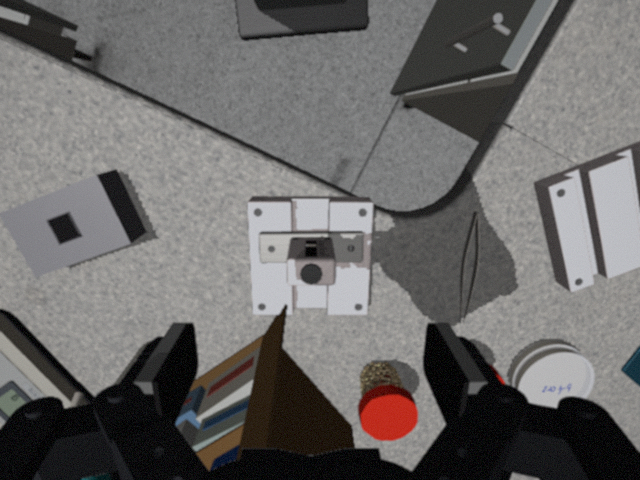

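```bash
python3 - <<'E'
from h import *
d=np.load('wrist9.npz',allow_pickle=True);c=d['c'].item();o=d['o'].item()
P=onplane(c,[(258,212),(362,212),(360,306.5),(262,306.5)],.03,o);C=P.mean(0);ex=P[3]-P[0]+P[2]-P[1];ex/=np.linalg.norm(ex);ey=np.array([-ex[1],ex[0],0])
G=onplane(c,[(271,248.5),(351,248.5)],.04,o);g=G.mean(0)-C
print('block',C,np.degrees(np.arctan2(ex[1],ex[0])),'gauge in block',g@ex,g@ey)
v=G[1]-G[0];print('skew deg',np.degrees(np.arctan2(v@ex,v@ey)),np.linalg.norm(v))
s=np.load('scene9.npz',allow_pickle=True)['c'].item();S=lambda p:np.array(p)/5+[290,200]
for nm,zp in(('foot dots z .04',[(237,387),(362,319)]),('holes z .03',[(111,355),(272,447),(440,357)])):
    print(nm,onplane(s,[S(p) for p in zp],.04 if 'foot' in nm else .03).round(4))
# two-view foot dot heights
print([tri(c,w,s,S(q),o) for w,q in(((351,248.5),(237,387)),((271,248.5),(362,319)))])
print('cap',tri(c,(311,273),s,S((300,218)),o))
t0=np.load('scene0.npz',allow_pickle=True)['c'].item()['image'].astype(int);t1=s['image'].astype(int)
print('twin diff',np.abs(t0-t1)[315:390,185:290].mean())
save('w9z',cv2.resize(c['image'][185:325,235:385],None,fx=4.2,fy=4.2,interpolation=2))
E
```

```text
block [ 0.52540143 -0.0076797   0.03      ] -3.9024774877621144 gauge in block -0.016652001632055876 0.0006219099138506652
skew deg 0.5754979870886558 0.07642796469537741
foot dots z .04 [[ 0.5108  0.0331  0.04  ]
 [ 0.5066 -0.0433  0.04  ]]
holes z .03 [[ 0.5792  0.0385  0.03  ]
 [ 0.4806  0.0456  0.03  ]
 [ 0.4719 -0.0538  0.03  ]]
[(array([0.51191065, 0.03213864, 0.03917301]), np.float64(0.00040404694275582396)), (array([ 0.50642094, -0.04382367,  0.03965235]), np.float64(0.0010176245798251453))]
cap (array([ 0.50880063, -0.00550564,  0.10413216]), np.float64(0.0019107842417424915))
twin diff 8.549671957671958
```

View pics/w9z.png

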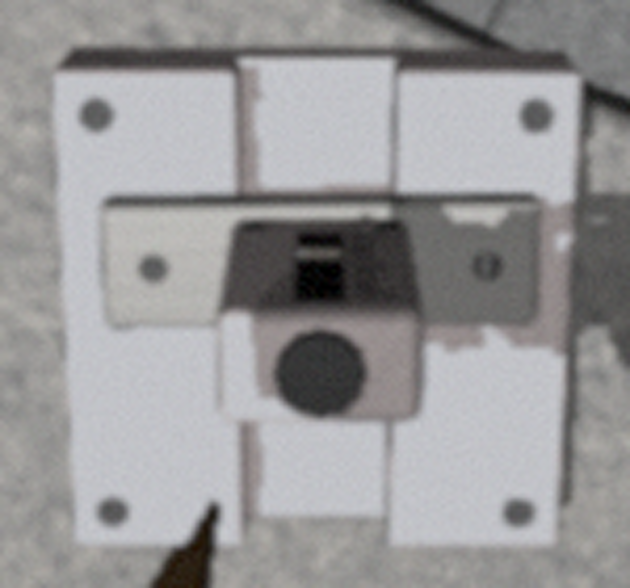

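The gauge is seated flat: both foot dots are at z ≈ 0.039–0.040 m. It is 17 mm short of the middle, 0.6 mm off the centre line and 0.6° from square, and the blocks have not moved. Handing in.

```bash
python3 - <<'E'
from h import *
print(r.close_job(), telemetry.get_obs()['clock'])
E
```

```text
the job is handed in; nothing more can be done
the job is handed in; nothing more can be done
```

The depth gauge is standing in the middle part of the one-channel block's channel, released, and the job is handed in. The arm's clock was about 10 s, against the 35 s limit. No verdict was reported back.

I lifted the gauge off its stand, turned it square across the channel and pressed it down until the foot stopped on the lands. The press-down peaked at about 53 N at the wrist. I then eased off, opened the gripper and retreated straight up.

| Last check | Result | Allowed |
|---|---|---|
| Position along the channel | −17 mm (kept short of the middle, away from the open cabinet door) | ±35 mm |
| Offset from the centre line | 0.6 mm | 15 mm |
| Squareness | 0.6° | 15° |
| Foot flatness | top of both ends at 39.2 and 39.7 mm (40 mm expected) | 3 mm, 4° |
| One-channel block | within about 3 mm of its start, which is calibration error | 25 mm |

- **Probe reading:** I did not measure it directly. The stop height was 57.0 mm against 57.1 mm expected, and the pointer moved in the stem slot. Both agree with about 12 mm of push-in.
- **Two-channel block:** I only checked it by comparing scene pictures. They differed by about 8.5 grey levels, which I put down to shadows, and the robot never went near it.
- **Small disagreements:** the wrist and top cameras differed by about 2.5 mm in y. The cap's measured height read 104 mm against 106 mm expected.

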